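Slide the dropper bottles home into their dock

ROBOT

A 7-joint arm with a two-finger parallel gripper is mounted at the origin on a cart in front of the work surface, level with it; the furniture and walls round the work are solid. World frame = base frame: x ahead of the robot, y to its left, z up, the work surface at z = 0. Lengths are in mm, angles in rad, forces in N, time in s.
With the tool pointing down it reaches from about 375 to 925 mm from the base axis. Payload 3.1 kg.
Tool frame: the origin (TCP) lies between the finger pads, 19 mm behind the fingertips; this is the grasp point; z points along the fingers, y is the line along which they close (so a half turn about z gives the same grasp; the last joint's range is limited). The gripper opens to 85 mm and grips with 20 to 120 N. Pads are 22 mm wide; open, the fingers measure 114 mm over their backs; the gripper's body (76 mm by 85 mm) begins 54 mm behind the grasp point. The pads swing forward as they close: fully open they stand 13 mm farther back than shut.
Start: joints at [1.066, 0.383, 0.044, 1.598, -0.018, 1.161, -0.05], TCP at [257.206, -596.949, 249.969] pointing down, gripper open.
Joint ranges: [-2.61, 2.61], [-0.41, 2.15], [-1.48, 1.57], [0, 2.5], [-1.57, 4.71], [0.05, 1.97], [-2.85, 2.85]. Speed limits (rad/s): [2.79, 2.79, 3.14, 3.14, 3.14, 3.14, 3.14].

INTERFACE

Orientations are given as [roll, pitch, yaw] about the fixed x, y, z axes, in that order (R = Rz(yaw) Ry(pitch) Rx(roll)).
In Python, from cell import ctrl gives the robot as it stands. Calls block until the motion is done:
- ctrl.goto(position, orientation): joint-space move of the TCP to a pose.
- ctrl.line_to(position, frame=None, velocity=150, threshold=None): straight line of the TCP; frame=None keeps the orientation; velocity is the mean speed in mm/s. With threshold (N) it stops when the force on the tool has changed by that much, and returns True; else False.
- ctrl.move_joints(angles): joint-space move.
- ctrl.set_gripper(opening): finger opening in mm; the grip force is fixed at half the most; returns when the fingers have stopped.
- ctrl.sleep(seconds).
- ctrl.inverse_kinematics(position, orientation): joint angles nearest the present ones, or None.
- ctrl.state(): the state.
- ctrl.read_camera(name): name is "side" or "top"; returns a dict with "img" (480x640x3 uint8, red, green, blue), "z_map" (480x640 float32, mm along the optical axis (not along the pixel's ray), 0 where there is no reading), "vertical_fov" (degrees; the focal length in pixels is half the picture's height over the tangent of half this angle, whatever the lens; pixels are square), "cx", "cy" (the principal point, pixels), "k1" (the pictures are not rectified: a ray, as slopes to the right and down, at radius r is drawn at 1 + k1 r^2 times it, then the intrinsics apply), "world_from_camera" (4x4, takes a point from camera to world coordinates). Camera axes: x right, y up, looking along -z (the intrinsics and any distortion apply to the point x, -y, -z); pixel columns grow to the right and rows downward; lengths in mm; the calibration is good to about 2 mm. A picture is of the moment at which its call begins.
A pose or a line that the arm cannot do raises ctrl.MotionError and nothing moves.
- ctrl.finish_job(): hands the job in; it is judged then, once.
The state is a dict: "time": time; "joint_pos": joint angles; "qd": joint speeds; "effort": joint torques, N m; "tool_pos": TCP position; "eef_rot": TCP orientation; "force": force on the tool from outside, world axes, zero at the start; "torque": the same for the moment, N m; "width": finger opening in mm; "gripper_force": force on a finger pad.
Only numpy, scipy, OpenCV 4.12 (cv2) and the standard library are available. Lean on these libraries where they do the work, as an engineer would, in place of code of your own. Each camera call takes 0.05 s, during which the arm holds its last target. There are 200 camera calls.

TASK

Put the two brown dropper bottles away in the wooden dock, one in each bay (either way round), by pushing each gently, low on its body with the fingertips or the outside of the fingers, so that it slides across the table without tipping and ends upright, right up against the back of its bay. Do not pinch or lift the bottles, and leave the other things where they stand.

Things in the scene. Friction and masses are not known exactly. Their poses are not given: they have to be found in the camera images.
- dropper_a: Brown glass dropper bottle with black rubber bulb: round body 33 mm across up to 70 mm, collar 24 mm across to 77 mm, bulb 13 mm across to the top at 102 mm, about 0.07 kg. Loose, tall and easily tipped. The two look nearly alike. Origin: centre of its underside; z up its axis.
- dropper_b: The second dropper bottle, of the same size and shape. (Keep the wrist clear of the magnifier lamp's black post, which stands 0.38 m high at the table edge about 0.28 m from the base, 15 degrees to the right.)
- dock: Light wooden dock fixed to the table: two bays, open at front and top, no floor. Back wall 166 wide, 40 high, 14 mm thick; side walls 12, middle wall 38 mm thick, 28 mm high, round noses. Bays 52 mm wide, 30 mm deep, centres 90 mm apart. Origin: on the table, middle of the back wall's inner face; +x from open front to back (push direction), +y to the left bay, z up. Place and yaw vary.
- bay_left (a point): On the table at the middle of the left bay's back wall (inner face); axes as the dock's. A bottle fully home stands with its axis its radius (16.5 mm) before it in -x.
- bay_right (a point): The same for the right bay.
- amber: Amber bottle with black cap, 55 mm across, 99 mm tall; bystander. Origin: centre of its underside.
- flask: White aluminium flask with white cap, 60 mm across, 129 mm tall; bystander. Origin: centre of its underside.
- cup: Mustard-yellow candle cup, 64 mm across, 62 mm tall; bystander. Origin: centre of its underside.
- vial: Red-brown sample vial with cork, 26 mm across, 68 mm tall; bystander. Origin: centre of its underside.

How it is judged:
By the outcome, as a careful person would: the job done as asked, in the order asked, and still so for the second after the job is handed in, with the robot touching nothing.
It also fails if it takes over 72 s, if anything falls off the work surface, if the arm or the gripper's body presses on something with over 40 N, if the wrist force passes 120 N, or if a joint passes its speed limit or range.

## Working session

There is one attempt and no reset: what is moved stays moved. The work goes in short steps, each a Python script; the robot and the scene stay as the last script left them, time stands still between calls to the robot, and variables do not carry over. Pictures are saved under pics/ and viewed, at most 10 in all, crops included, and the job is handed in when it is done.

```bash
mkdir -p pics; ls
cat > h.py <<'E'
import numpy as np, cv2
from cell import ctrl
def shot(name, fn=None):
    c=ctrl.read_camera(name)
    if fn: cv2.imwrite('pics/'+fn, c['img'][:,:,::-1])
    return c
def points(c):
    "world xyz for each pixel (nan where none), with distortion"
    h,w=c['z_map'].shape; f=h/2/np.tan(np.radians(c['vertical_fov']/2))
    K=np.array([[f,0,c['cx']],[0,f,c['cy']],[0,0,1.]])
    u,v=np.meshgrid(np.arange(w,dtype=float),np.arange(h,dtype=float))
    r=cv2.undistortPoints(np.stack([u.ravel(),v.ravel()],1)[:,None],K,np.array([c['k1'],0,0,0,0.]))[:,0].reshape(h,w,2)
    T=np.array(c['world_from_camera']); d=np.stack([r[...,0],-r[...,1],-np.ones((h,w))],-1)@T[:3,:3].T
    z=c['z_map'].astype(float); z[z<=0]=np.nan
    return T[:3,3]+d*z[...,None], T[:3,3], d
def onplane(o,d,z): return o+d*((z-o[2])/d[...,2])[...,None]
E
python3 - <<'E'
from h import *
for n in ('top','side'):
    c=shot(n,n+'1.png'); print(n,c['vertical_fov'],c['cx'],c['cy'],c['k1'],np.round(c['world_from_camera'],3).tolist(), (c['z_map']>0).mean())
s=ctrl.state(); print(s['time'],s['eef_rot'],s['tool_pos'],s['width'])
E
```

```text
cell.py
pics
top 52.00811376152795 314.13300924211114 234.98987817739354 -0.06655706460794739 [[0.005, 0.999, -0.049, 458.237], [-1.0, 0.006, 0.009, 140.839], [0.009, 0.049, 0.999, 1189.38], [0.0, 0.0, 0.0, 1.0]] 0.9960416666666667
side 48.74234110281946 320.72000604981406 240.09210499260806 -0.04924147324790824 [[-0.903, 0.256, -0.346, 88.048], [-0.43, -0.574, 0.697, 971.843], [-0.021, 0.778, 0.628, 782.165], [0.0, 0.0, 0.0, 1.0]] 0.9941048177083334
0.1 [-3.13916686e+00  1.34635817e-04  4.06918926e-01] [ 256.8806285  -596.19306541  248.70351615] 85.24873036932594
```

View pics/top1.png

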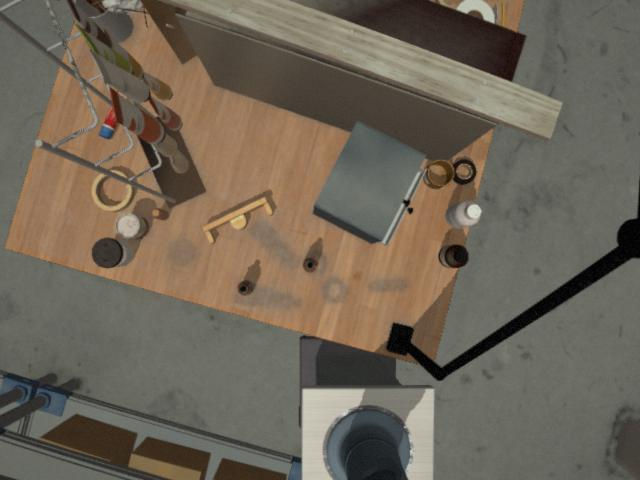

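View pics/side1.png

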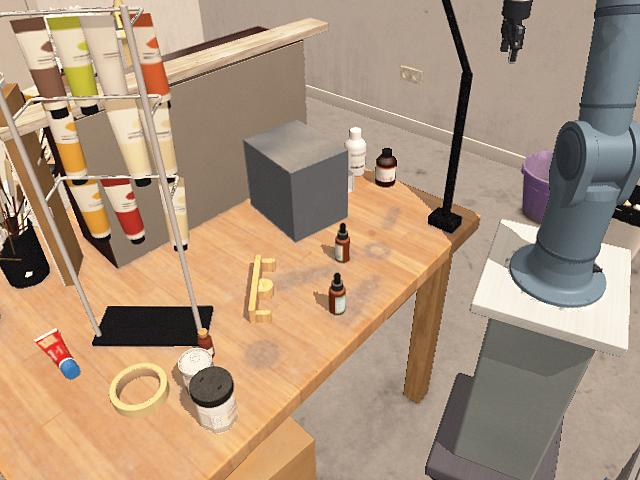

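The top view shows the dock at about (238,216), opening down-left, and the bottles at about (246,288) and (312,264). The grey box is at (370,185), the amber bottle and flask are near (455,255) and (465,215), and the cup and vial are either near (438,172) or by the rack. The lamp's base is at (400,338), with its boom running to (635,237). The side view shows the same layout: bottles at (337,295) and (342,243), dock at (262,288), and lamp post from (445,215) to (468,75). Next I'll measure these.

Run:
```python
from h import *
C={n:shot(n) for n in ('top','side')}
P={n:points(C[n]) for n in C}
np.set_printoptions(suppress=True,precision=1,linewidth=150)
for n in C:
    p,o,d=P[n]; img=C[n]['img'].astype(int); hsv=cv2.cvtColor(C[n]['img'],cv2.COLOR_RGB2HSV)
    # everything standing proud of the table in the work region
    m=((p[...,2]>12)&(p[...,0]>250)&(p[...,0]<900)&(p[...,1]>-400)&(p[...,1]<650)&(p[...,2]<150)).astype(np.uint8)
    k,l,st,ce=cv2.connectedComponentsWithStats(m)
    print(n)
    for i in range(1,k):
        if st[i,4]<40: continue
        q=p[l==i]; t=q[q[:,2]>np.nanmax(q[:,2])-8]
        print(st[i],ce[i],'top',np.nanmax(q[:,2]).round(0),'med',np.median(q,0),'topmed',np.median(t,0),'min',q.min(0),'max',q.max(0),'hsv',np.median(hsv[l==i],0))
    # lamp
    lm=(img.max(-1)<40)&(p[...,0]>100)&(p[...,0]<800)&(p[...,1]<50)&(p[...,1]>-700)&(p[...,2]>110)
    q=p[lm]
    for z in range(100,1000,50):
        s=q[(q[:,2]>=z)&(q[:,2]<z+50)]
        if len(s)>5: print('lamp z',z,len(s),'med',np.median(s,0),np.percentile(s,3,axis=0),np.percentile(s,97,axis=0))
```

```text
top
[ 201   62  275  140 4967] [347.2 124.8] top 150.0 med [777.9  67.6  81.8] topmed [784.2  85.  146. ] min [ 585.6 -259.2   12. ] max [887.  380.2 150. ] hsv [16. 63. 72.]
[ 99 107  19  33 325] [108.6 124.7] top 36.0 med [778.6 630.2  26. ] topmed [773.3 634.1  29.7] min [747.2 612.9  12.4] max [826.1 649.9  35.5] hsv [  7. 145. 139.]
[162 124  25  32 161] [176.4 139.1] top 19.0 med [750.1 463.2  13.8] topmed [750.1 463.2  13.8] min [708.1 442.   12. ] max [784.5 502.9  18.9] hsv [14. 96. 69.]
[139 138  20  29 166] [148.6 152.5] top 20.0 med [713.2 532.9  13.6] topmed [713.2 532.9  13.6] min [679.8 509.6  12. ] max [750.4 557.9  19.8] hsv [14.  79.5 39. ]
[152 155  54  54 913] [176.9 183.2] top 148.0 med [639.3 464.6  14. ] topmed [594.5 465.6 144.4] min [578.9 394.4  12. ] max [708.3 523.5 147.9] hsv [14. 95. 71.]
[110 170  19   9  50] [119.7 173.1] top 30.0 med [661.9 599.5  24.1] topmed [662.2 600.   25.2] min [650.  578.9  12.7] max [669.6 623.9  29.9] hsv [ 19.  101.  169.5]
[ 99 173  10  10  51] [102.  176.9] top 32.0 med [654.2 644.   24. ] topmed [654.6 644.6  26. ] min [6
[... 4780 characters left out ...]
63.5 129.7] [263.1 -68.2 110.7] [281.5 -59.6 148.5]
lamp z 150 177 med [271.4 -63.8 176.3] [263.1 -68.6 151.6] [280.9 -59.6 199. ]
lamp z 200 194 med [270.9 -64.4 227. ] [ 263.1 -630.7  202.7] [281.3 -59.3 247.6]
lamp z 250 353 med [269.6 -68.  278.1] [ 232.7 -642.6  252. ] [288.2 -60.2 299. ]
lamp z 300 443 med [ 268.2 -523.3  324.6] [ 222.8 -647.   301.4] [292.6 -59.8 347.7]
lamp z 350 447 med [273.3 -72.1 376. ] [ 224.1 -581.6  352.2] [290.2 -61.1 398.4]
lamp z 400 209 med [293.5 -75.3 424.2] [ 277.1 -442.7  400.7] [310.3 -68.8 448. ]
lamp z 450 212 med [319.6 -84.8 475.1] [305.4 -90.5 451.4] [335.4 -78.8 498.5]
lamp z 500 36 med [333.8 -89.6 503.7] [327.7 -94.2 500.1] [341.2 -86.8 507.5]
```

```bash
cat > meas.py <<'E'
from h import *
from scipy.optimize import least_squares
def circ(q,r=16.5):
    return least_squares(lambda c:np.hypot(q[:,0]-c[0],q[:,1]-c[1])-r,np.median(q[:,:2],0),loss='soft_l1',f_scale=1).x
def bottles(P,guess,rad=28):
    "axis of the body near each guess, from the depth of each view"
    out={}
    for n,(p,o,d) in P.items():
        for i,g in enumerate(guess):
            m=(np.hypot(p[...,0]-g[0],p[...,1]-g[1])<rad)
            b=p[m&(p[...,2]>15)&(p[...,2]<66)]; t=p[m&(p[...,2]>88)&(p[...,2]<110)]
            out[n,i]=(circ(b) if len(b)>15 else None, np.median(t,0) if len(t) else None, t[:,2].max() if len(t) else None,len(b))
    return out
E
cat > fitkin.py <<'E'
from h import *
from scipy.optimize import least_squares
from scipy.spatial.transform import Rotation as R
rng=np.random.default_rng(0); Q=[];X=[]
while len(Q)<60:
    az=rng.uniform(-1.2,1.0); r=rng.uniform(380,800); z=rng.uniform(50,450)
    pos=[r*np.cos(az),r*np.sin(az),z]; rpy=[np.pi+rng.uniform(-.3,.3),rng.uniform(-.4,.4),rng.uniform(-1,1)]
    q=ctrl.inverse_kinematics(pos,rpy)
    if q is not None: Q.append(q);X.append((pos,R.from_euler('xyz',rpy).as_matrix()))
Q=np.array(Q)
def fk(v,q,frames=False):
    s,psi,d1,a1,L1,a2,L2,a3,L3,psi7=v
    T=R.from_euler('z',psi); p=np.array([0,0,d1]); pts=[p]
    for jz,jy,a,L in((0,1,a1,L1),(2,3,a2,L2),(4,5,a3,L3)):
        T=T*R.from_euler('z',s*q[jz])*R.from_euler('y',q[jy]); p=p+T.apply([a,0,L]); pts.append(p)
    T=T*R.from_euler('z',s*q[6]+psi7)
    return (p,T.as_matrix(),pts)
if __name__=='__main__':
    best=None
    for s in(1,-1):
        for psi in(0,-2.23,1.57,-1.57):
            def f(v):
                v=np.r_[s,v]; o=[]
                for q,(pos,M) in zip(Q,X):
                    p,T,_=fk(v,q); o+=list(p-pos)+list(100*(T-M).ravel())
                return o
            r=least_squares(f,[psi,300,0,350,0,350,0,200,0],max_nfev=60)
            if best is None or r.cost<best[0]: best=(r.cost,np.r_[s,r.x])
    print(best); np.save('kin.npy',best[1])
    print(fk(best[1],ctrl.state()['joint_pos']),ctrl.state()['time'])
E
python3 - <<'E'
from meas import *
np.set_printoptions(suppress=True,precision=1)
C={n:shot(n) for n in ('top','side')}; P={n:points(C[n]) for n in C}
for k,v in bottles(P,[(446,142),(393,292)]).items(): print(k,v)
# bulb-top triangulation from colour masks: highest dark pixel blob of each bottle in the side view, dark blob centre in top
for n in C:
    p=P[n][0]; m=((p[...,2]>31)&(p[...,2]<48)&(p[...,0]>480)&(p[...,0]<640)&(p[...,1]>215)&(p[...,1]<410))
    q=p[m][:,:2].astype(np.float32); rc=cv2.minAreaRect(q); print(n,'backwall',rc, cv2.boxPoints(rc).tolist(),len(q),np.median(p[m][:,2]))
    m2=((p[...,2]>15)&(p[...,2]<48)&(p[...,0]>480)&(p[...,0]<640)&(p[...,1]>215)&(p[...,1]<410))
    q=p[m2][:,:2].astype(np.float32); rc=cv2.minAreaRect(q); print(n,'dock all',rc)
    print('table z',np.nanmedian(p[...,2][(p[...,0]>400)&(p[...,0]<520)&(p[...,1]>170)&(p[...,1]<260)]))
E
time python3 fitkin.py
```

```text
('top', 0) (array([446.4, 140.5]), array([447.3, 140.3,  99.2]), np.float64(104.45294937698964), 86)
('top', 1) (array([392.4, 290.1]), array([393.3, 289.5,  97. ]), np.float64(104.3919740357901), 109)
('side', 0) (array([448.3, 142.5]), array([446.2, 146.5,  94. ]), np.float64(99.94229323885554), 294)
('side', 1) (array([393.9, 291.9]), array([392.2, 295.7,  95.3]), np.float64(103.06187498540271), 354)
top backwall ((551.1371459960938, 313.9028015136719), (41.932830810546875, 166.00535583496094), 24.739240646362305) [[497.3592834472656, 380.513427734375], [566.8306884765625, 229.74374389648438], [604.9150390625, 247.29217529296875], [535.443603515625, 398.0618591308594]] 493 39.59121838502347
top dock all ((593.488037109375, 333.205810546875), (140.34727478027344, 166.6400604248047), 24.947729110717773)
table z 0.7503781364738416
side backwall ((560.1332397460938, 318.36968994140625), (27.59731674194336, 170.46534729003906), 26.125600814819336) [[510.2130126953125, 388.818115234375], [585.2757568359375, 235.76904296875], [610.053466796875, 247.9212646484375], [534.99072265625, 400.9
[... 202 characters left out ...]
656195), array([-1.00000000e+00, -5.88221043e-02,  3.02487723e+02,  5.82654207e+00,
        4.88960771e+02,  9.34132907e+00,  5.06610530e+02,  3.32899489e+00,
        2.96768194e+02,  1.51419203e+00]))
(array([ 258.19784354, -591.39215618,  246.28839519]), array([[ 9.19241513e-01,  3.93693950e-01, -3.36852535e-04],
       [ 3.93694094e-01, -9.19241162e-01,  8.03360437e-04],
       [ 6.62942826e-06, -8.71099117e-04, -9.99999621e-01]]), [array([  0.        ,   0.        , 302.48772322]), array([  81.16747488, -169.85185746,  753.79556932]), array([ 259.58792151, -594.69941348,  543.05357672]), array([ 258.19784354, -591.39215618,  246.28839519])]) 0.3
real	0m38.312s
user	0m37.842s
sys	0m0.137s
```

```bash
cat > plan.py <<'E'
from fitkin_fk import *
E
sed -n '/^def fk/,/return (p/p' fitkin.py > fk_body.py
cat > plan.py <<'E'
from h import *
from scipy.spatial.transform import Rotation as R
exec(open('fk_body.py').read()); V=np.load('kin.npy')
DO=np.array([558.7,317.6]); DY=np.radians(25.0)
def d2w(x,y,yaw=DY,o=DO): return o+np.array([[np.cos(yaw),-np.sin(yaw)],[np.sin(yaw),np.cos(yaw)]])@np.array([x,y])
def ori(yaw,th,flip=False):
    M=R.from_euler('xyz',[np.pi,-th,yaw])
    if flip: M=M*R.from_euler('z',np.pi)
    return M.as_euler('xyz')
LAMP=np.array([[272,-66,z] for z in range(0,390,15)]+[[272+.517*t,-66-.19*t,385+t] for t in range(0,420,15)],float)
def clear(q):
    "least distance of the forearm and tool axis from the lamp"
    pts=fk(V,q)[2][1:]; S=np.vstack([np.linspace(a,b,30) for a,b in zip(pts[:-1],pts[1:])])
    return np.linalg.norm(S[:,None]-LAMP[None],axis=2).min()
E
python3 - <<'E'
from plan import *
np.set_printoptions(suppress=True,precision=2)
A=np.array([447.3,141.5]);B=np.array([393.1,291.])
for nm,b,yaws in(('A',A,(25,35,45)),('B',B,(25,)),):
  for yd in yaws:
    for th in(15,20,25,30):
      for back in(24,45):
        y=np.radians(yd); p=b-back*np.array([np.cos(y),np.sin(y)])
        for fl in(0,1):
            q=ctrl.inverse_kinematics([*p,25],ori(y,np.radians(th),fl))
            print(nm,yd,th,back,fl,None if q is None else (np.array(q),round(clear(q))))
print('outside-finger, vertical')
for nm,b,yd in(('A',A,48),('A',A,25),('B',B,25)):
    y=np.radians(yd); p=b-90*np.array([np.cos(y),np.sin(y)])
    for s in(-90,90):
        q=ctrl.inverse_kinematics([*p,25],ori(y+np.radians(s),0)); print(nm,yd,s,None if q is None else (np.array(q),round(clear(q))))
q0=ctrl.state()['joint_pos']
for j1 in(1.066,.2,0,-.46):
    q=[j1,-.38,0,1.6,0,1.92,-.05]; print(j1,fk(V,q)[2],clear(q))
print(clear(q0))
E
```

```text
A 25 15 24 0 (array([ 0.31,  0.38, -0.73,  2.36,  0.81,  0.32, -2.24]), 128)
A 25 15 24 1 (array([ 0.4 ,  0.41, -0.82,  2.36,  0.9 ,  0.35,  0.83]), 118)
A 25 15 45 0 (array([ 0.4 ,  0.37, -0.81,  2.4 ,  0.87,  0.32, -2.29]), 121)
A 25 15 45 1 (array([ 0.41,  0.37, -0.82,  2.4 ,  0.88,  0.32,  0.84]), 121)
A 25 20 24 0 (array([-0.12,  0.29, -0.27,  2.44,  0.57,  0.1 , -2.06]), 152)
A 25 20 24 1 (array([ 0.01,  0.3 , -0.4 ,  2.43,  0.8 ,  0.12,  0.87]), 146)
A 25 20 45 0 (array([-0.1 ,  0.26, -0.28,  2.48,  0.62,  0.08, -2.11]), 146)
A 25 20 45 1 (array([ 0.01,  0.27, -0.4 ,  2.47,  0.84,  0.1 ,  0.82]), 142)
A 25 25 24 0 (array([-0.01,  0.3 , -0.37,  2.48,  2.24,  0.09,  2.58]), 139)
A 25 25 24 1 (array([ 0.81,  0.68, -1.24,  2.46,  1.7 ,  0.54,  0.22]), 47)
A 25 25 45 0 None
A 25 25 45 1 None
A 25 30 24 0 None
A 25 30 24 1 None
A 25 30 45 0 None
A 25 30 45 1 None
A 35 15 24 0 (array([ 0.25,  0.36, -0.61,  2.36,  0.49,  0.27, -1.73]), 125)
A 35 15 24 1 (array([ 0.63,  0.52, -1.04,  2.34,  1.  ,  0.43,  0.99]), 74)
A 35 15 45 0 (array([ 0.23,  0.32, -0.57,  2.4 ,  0.39,  0.24, -1.63])
[... 3281 characters left out ...]
 -0.79,  2.29,  0.53,  0.62, -0.8 ]), 224)
1.066 [array([  0.  ,   0.  , 302.49]), array([-75.9 , 158.74, 758.73]), array([ 130.7 , -273.38,  924.05]), array([ 129.47, -270.8 ,  627.28])] 296.5902528040598
0.2 [array([  0.  ,   0.  , 302.49]), array([-170.09,   45.03,  758.73]), array([292.92, -77.55, 924.05]), array([290.16, -76.82, 627.28])] 98.76798018006409
0 [array([  0.  ,   0.  , 302.49]), array([-175.65,   10.34,  758.73]), array([302.49, -17.81, 924.05]), array([299.64, -17.65, 627.28])] 122.00034951687157
-0.46 [array([  0.  ,   0.  , 302.49]), array([-161.98,  -68.71,  758.73]), array([278.95, 118.33, 924.05]), array([276.32, 117.21, 627.28])] 242.00548234129482
324.15855402532674
```

Run:
```python
from plan import *
np.set_printoptions(suppress=True,precision=2)
ctrl.move_joints([1.066,-.38,0,1.6,0,1.92,-.05])
ctrl.move_joints([-.3,-.38,0,1.6,0,1.92,-1.4])
s=ctrl.state(); print(s['time'],s['tool_pos'],s['force'],fk(V,s['joint_pos'])[0])
ctrl.set_gripper(12); s=ctrl.state(); print(s['time'],s['width'])
A=np.array([447.3,141.5]);B=np.array([393.1,291.])
for nm,b,yd in(('A',A,40),('A',A,35),('B',B,25)):
  for th in(20,22,24):
    for back in(33,50):
      for z in(130,25):
        y=np.radians(yd); p=b-back*np.array([np.cos(y),np.sin(y)])
        q=ctrl.inverse_kinematics([*p,z],ori(y,np.radians(th)))
        print(nm,yd,th,back,z,None if q is None else (np.array(q),round(clear(q))))
```

```text
3.5667 [293.38  46.48 625.84] [ 0.32 -0.23  0.37] [291.84  70.7  627.12]
4.25 12.005645356727062
A 40 20 33 130 (array([-0.37,  0.  ,  0.1 ,  2.4 , -0.34,  0.44, -0.86]), 142)
A 40 20 33 25 (array([-0.02,  0.29, -0.26,  2.43, -0.55,  0.14, -0.6 ]), 124)
A 40 20 50 130 (array([-0.37, -0.03,  0.12,  2.43, -0.34,  0.44, -0.84]), 133)
A 40 20 50 25 (array([ 0.05,  0.28, -0.31,  2.46, -0.56,  0.13, -0.57]), 114)
A 40 22 33 130 (array([-0.4 , -0.01,  0.14,  2.42, -0.41,  0.41, -0.78]), 136)
A 40 22 33 25 (array([ 0.13,  0.3 , -0.4 ,  2.44, -0.58,  0.09, -0.54]), 113)
A 40 22 50 130 (array([-0.41, -0.04,  0.16,  2.45, -0.41,  0.41, -0.76]), 126)
A 40 22 50 25 (array([ 0.19,  0.29, -0.45,  2.47, -0.64,  0.08, -0.45]), 103)
A 40 24 33 130 (array([-0.45, -0.02,  0.2 ,  2.45, -0.5 ,  0.37, -0.69]), 130)
A 40 24 33 25 (array([ 0.93,  0.7 , -1.25,  2.43,  1.48,  0.42, -2.36]), 21)
A 40 24 50 130 (array([-0.45, -0.05,  0.23,  2.48, -0.49,  0.38, -0.67]), 120)
A 40 24 50 25 (array([ 0.96,  0.66, -1.25,  2.46,  1.47,  0.39, -2.35]), 24)
A 35 20 33 130 (array([-0.32, -0.  ,  0.02,  2.41, -0.26,  0.41
[... 1059 characters left out ...]
20 50 25 (array([-1.87,  0.61,  1.15,  2.49, -1.52,  0.39, -0.59]), 284)
B 25 22 33 130 (array([ 0.  ,  0.07, -0.84,  2.37,  0.5 ,  0.42, -2.39]), 280)
B 25 22 33 25 (array([-1.67,  0.45,  0.9 ,  2.47, -1.47,  0.19, -0.58]), 292)
B 25 22 50 130 (array([ 0.05,  0.03, -0.89,  2.4 ,  0.44,  0.4 , -2.35]), 281)
B 25 22 50 25 (array([-1.51,  0.34,  0.69,  2.5 , -1.1 ,  0.06, -0.92]), 292)
B 25 24 33 130 (array([ 0.04,  0.06, -0.89,  2.39,  0.58,  0.38, -2.47]), 279)
B 25 24 33 25 (array([-1.09,  0.3 ,  0.25,  2.47,  1.57,  0.1 ,  2.73]), 286)
B 25 24 50 130 (array([ 0.11,  0.02, -0.96,  2.42,  0.51,  0.37, -2.43]), 280)
B 25 24 50 25 (array([-0.91,  0.27,  0.04,  2.5 ,  1.61,  0.16,  2.7 ]), 278)
```

```bash
cat >> plan.py <<'E'
def back(b,yaw,D): return np.asarray(b)-D*np.array([np.cos(yaw),np.sin(yaw)])
E
python3 - <<'E'
from plan import *
np.set_printoptions(suppress=True,precision=2)
A=np.array([447.3,141.5]); y=np.radians(40); th=np.radians(22)
p=back(A,y,50); o=ori(y,th)
ctrl.goto([*p,150],o); print(ctrl.state()['time'],ctrl.state()['joint_pos'])
try: ctrl.line_to([*p,35],velocity=60)
except ctrl.MotionError as e: print('err',e)
s=ctrl.state(); print(s['time'],s['tool_pos'],s['joint_pos'],s['force'],clear(s['joint_pos']))
if s['tool_pos'][2]<40:
    hit=ctrl.line_to([*p,12],velocity=12,threshold=3); s=ctrl.state(); z=s['tool_pos'][2]; print(hit,z,s['force'],s['time'])
    ctrl.line_to([*p,z+3.5],velocity=20)
s=ctrl.state(); print(s['time'],s['tool_pos'],s['force'])
c=shot('side','side2.png'); t=shot('top')
cv2.imwrite('pics/crop2.png',cv2.resize(c['img'][140:330,260:460,::-1],None,fx=3,fy=3,interpolation=cv2.INTER_CUBIC))
E
```

```text
6.05 [-0.39 -0.09  0.14  2.44 -0.35  0.47 -0.83]
8.1167 [409.18 109.35  35.17] [-0.18  0.23 -0.06  2.48 -1.09  0.17 -0.06] [ 0.16  0.14 -0.97] 116.0405874531578
True 20.373574082225897 [-2.69 -0.89  7.29] 9.3083
9.6583 [408.99 109.35  23.82] [0.15 0.39 0.49]
```

View pics/crop2.png

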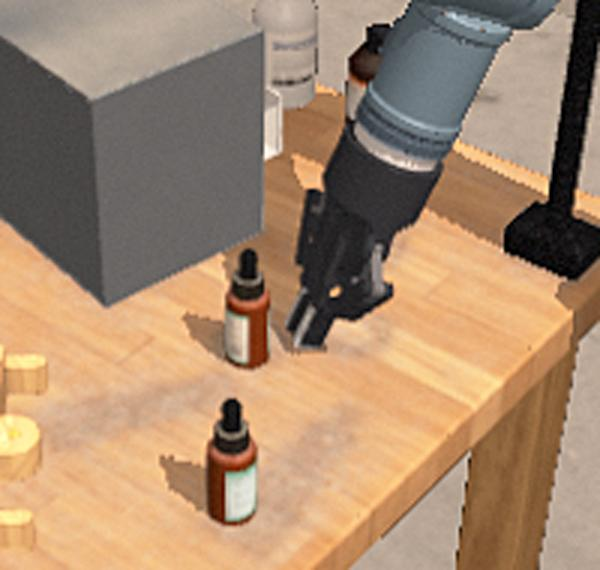

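Seen from the side at crop (290,345), the fingertips stand low behind dropper_a at (247,320), with the bulb clear of the gripper body. I'll start the push.

```bash
cat >> plan.py <<'E'
def push(wps,th,z,D,v=40,thr=None):
    "wps: bottle axis in dock frame and cradle yaw (deg) relative to the dock"
    for x,y,a in wps:
        yaw=DY+np.radians(a); hit=ctrl.line_to([*back(d2w(x,y),yaw,D),z],ori(yaw,th),velocity=v,threshold=thr)
        if hit: return True
    return False
def w2d(p):
    r=np.asarray(p)[:2]-DO; return np.array([r@[np.cos(DY),np.sin(DY)],r@[-np.sin(DY),np.cos(DY)]])
def look(guess,fn=None):
    from meas import bottles
    C={n:shot(n,fn and n+fn) for n in('top','side')}; P={n:points(C[n]) for n in C}
    for (n,i),(b,t,top,k) in bottles(P,guess).items():
        print(n,i,'body',None if b is None else (b,w2d(b)),'top',t,top,k)
    return C
E
python3 - <<'E'
from plan import *
np.set_printoptions(suppress=True,precision=1)
print(w2d([447.3,141.5]),w2d([393.1,291]))
try: print(push([(-175,-112.5,15),(-145,-96,15)],np.radians(22),24,32.7))
except ctrl.MotionError as e: print('err',e)
s=ctrl.state(); print(s['time'],s['tool_pos'],w2d(s['tool_pos']),s['force'],np.array(s['joint_pos']))
print('expected',d2w(-145,-96))
look([d2w(-145,-96)])
E
```

```text
[-175.4 -112.5] [-161.3   45.9]
False
11.3583 [442.7 148.2  24. ] [-176.7 -104.5] [ 0.2 -0.4 -0.4] [-0.3  0.3 -0.   2.4 -1.1  0.1 -0.1]
expected [467.9 169.3]
top 0 body (array([465.7, 165.6]), array([-148.5,  -98.4])) top [467.1 167.   98.8] 102.6590727051398 101
side 0 body (array([467.7, 168.6]), array([-145.4,  -96.6])) top [468.3 172.8  94.1] 99.56572158544736 368
```

Run:
```python
from plan import *
np.set_printoptions(suppress=True,precision=1)
try: print(push([(-110,-77,15),(-80,-61,12),(-60,-51,6)],np.radians(22),24,32.7))
except ctrl.MotionError as e: print('err',e)
s=ctrl.state(); print(s['time'],s['tool_pos'],w2d(s['tool_pos']),s['force'],np.array(s['joint_pos']))
C=look([d2w(-60,-51)])
cv2.imwrite('pics/crop3.png',np.vstack([cv2.resize(C['side']['img'][200:340,220:420,::-1],None,fx=2,fy=2,interpolation=2),cv2.resize(C['top']['img'][180:320,190:390,::-1],None,fx=2,fy=2,interpolation=2)]))
```

```text
False
14.35 [497.8 229.   24. ] [-92.7 -54.6] [-0.3  0.3 -0.4] [-0.8  0.4  0.3  2.3 -1.   0.2 -0.6]
top 0 body (array([524.5, 243.7]), array([-62.2, -52.5])) top [524.2 243.2  98.4] 103.47659358315286 121
side 0 body (array([526.1, 245.5]), array([-60. , -51.5])) top [524.9 250.1  94.9] 101.25813944255276 375
```

View pics/crop3.png

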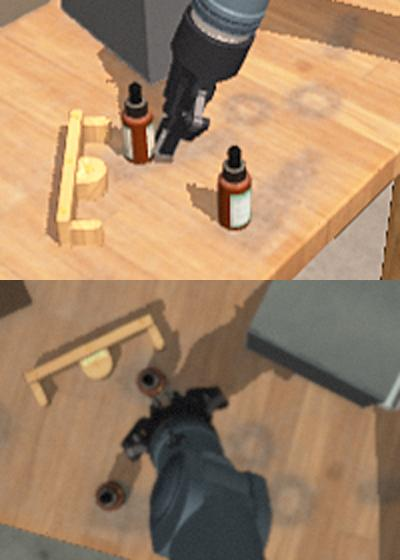

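The bottle stands upright in the cradle at side crop (138,125), just outside the right bay and lined up with it. I'll push it home.

Run:
```python
from plan import *
np.set_printoptions(suppress=True,precision=1)
th=np.radians(22)
try:
    print(push([(-48,-46.5,3),(-38,-45,0),(-22,-45,0)],th,24,32.7))
    print(ctrl.state()['force'])
    print(push([(-10,-45,0)],th,24,32.7,v=12,thr=2.5))
except ctrl.MotionError as e: print('err',e)
s=ctrl.state(); print(s['time'],s['tool_pos'],w2d(s['tool_pos'])+[32.7,0],s['force'],np.array(s['joint_pos']))
C=look([d2w(-16.5,-45)])
cv2.imwrite('pics/crop4.png',np.vstack([cv2.resize(C['side']['img'][200:340,220:420,::-1],None,fx=2,fy=2,interpolation=2),cv2.resize(C['top']['img'][180:320,190:390,::-1],None,fx=2,fy=2,interpolation=2)]))
```

```text
False
[ 1.1 -0.  -0.1]
True
16.5917 [534.4 256.7  23. ] [-15.1 -45. ] [ 0.   0.  -0.3] [-1.   0.5  0.5  2.2 -0.9  0.2 -0.8]
top 0 body (array([564.9, 269.7]), array([-14.6, -46. ])) top [560.2 267.3  97.4] 104.11036781197686 227
side 0 body (array([565.2, 270.1]), array([-14.2, -45.8])) top [563.2 273.4  95.6] 101.76756701132217 402
```

View pics/crop4.png

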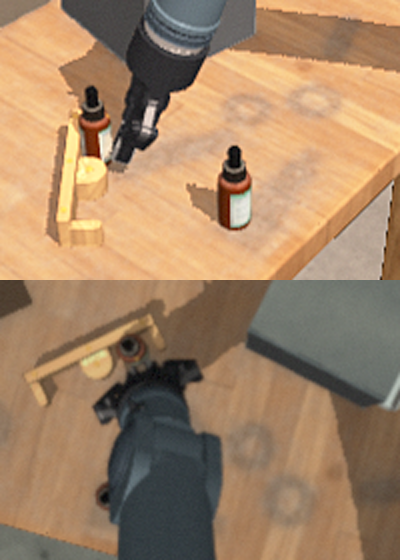

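Dropper_a is in the right bay against the back wall, at side crop (95,125). I'll retreat and check it, then query poses for dropper_b.

Run:
```python
from plan import *
np.set_printoptions(suppress=True,precision=2)
th=np.radians(22)
push([(-60,-45,0)],th,24,32.7,v=80)
p=ctrl.state()['tool_pos']; ctrl.line_to([p[0],p[1],170],velocity=150)
s=ctrl.state(); print(s['time'],np.array(s['joint_pos']))
look([d2w(-16.5,-45),(393.1,291)])
B=np.array([393.1,291.])
for yd in(25,32,40):
  for t in(20,22,25):
    for z in(150,24):
        y=np.radians(yd); q=ctrl.inverse_kinematics([*back(B,y,50),z],ori(y,np.radians(t)))
        print(yd,t,z,None if q is None else np.array(q))
```

```text
18.5167 [-1.64  0.21  1.21  2.23 -0.4   0.48 -1.3 ]
top 0 body (array([565.58, 269.98]), array([-13.89, -46.06])) top [560.14 267.25  97.98] 106.78218712104808 214
top 1 body (array([391.76, 288.11]), array([-163.76,   43.83])) top [393.3  289.32  98.26] 105.37103280604856 42
side 0 body (array([565.99, 270.18]), array([-13.43, -46.06])) top [563.37 272.47  95.05] 101.56875789794833 362
side 1 body (array([393.97, 291.92]), array([-160.15,   46.34])) top [392.23 296.59  95.55] 102.22639666156465 354
25 20 150 [-1.11 -0.07  0.26  2.41  0.33  0.5  -2.25]
25 20 24 [-1.46  0.33  0.66  2.48 -0.67  0.09 -1.34]
25 22 150 [-1.12 -0.08  0.26  2.43  0.4   0.47 -2.33]
25 22 24 [-1.5   0.34  0.68  2.5  -1.15  0.06 -0.87]
25 25 150 [-0.93 -0.08  0.04  2.45  0.48  0.41 -2.42]
25 25 24 [-0.71  0.28 -0.17  2.5   1.71  0.23  2.61]
32 20 150 [-1.27 -0.09  0.47  2.42  0.27  0.47 -2.03]
32 20 24 [-1.26  0.3   0.49  2.48 -0.76  0.08 -1.07]
32 22 150 [-1.28 -0.11  0.47  2.45  0.34  0.44 -2.1 ]
32 22 24 None
32 25 150 [-1.46 -0.16  0.63  2.49  0.53  0.41 -2.28]
32 25 24 None
40 20 150 [-1.59 -0.15  0.84  2.44  0.28  0.47 -1.84]
40 20 24 [-1.03  0.28  0.31  2.47 -0.91  0.09 -0.72]
40 22 150 [-1.6  -0.18  0.84  2.46  0.36  0.44 -1.91]
40 22 24 None
40 25 150 [-1.63 -0.22  0.86  2.49  0.5   0.4  -2.05]
40 25 24 None
```

Run:
```python
from plan import *
from meas import circ
np.set_printoptions(suppress=True,precision=2)
# dock back wall top and bottle a in the same view
for n in('top','side'):
    p=points(shot(n))[0]; D=np.stack([(p[...,:2]-DO)@[np.cos(DY),np.sin(DY)],(p[...,:2]-DO)@[-np.sin(DY),np.cos(DY)],p[...,2]],-1)
    for lo,hi in((-85,-68),(-15,15),(20,60)):
        w=D[(D[...,2]>35)&(D[...,2]<46)&(D[...,1]>lo)&(D[...,1]<hi)&(D[...,0]>-12)&(D[...,0]<25)]; print(n,'wall top x',lo,np.percentile(w[:,0],[5,50,95]),len(w))
    b=D[(D[...,2]>46)&(D[...,2]<68)&(abs(D[...,1]+45)<22)&(abs(D[...,0]+16)<22)]; print(n,'bottle',circ(b),len(b))
    b=D[(D[...,2]>80)&(D[...,2]<110)&(abs(D[...,1]+45)<22)&(abs(D[...,0]+16)<22)]; print(n,'bulb',circ(b,6.5),len(b))
B=np.array([393.5,291.2]); y=DY; q0=np.array(ctrl.state()['joint_pos'])
done=False
for t in(22,20.5):
    o=ori(y,np.radians(t)); P=back(B,y,50)
    q=ctrl.inverse_kinematics([*P,170],o); zs=[fk(V,q0+(np.array(q)-q0)*k)[0] for k in np.linspace(0,1,6)]
    print(t,np.array(zs))
    if min(z[2] for z in zs)<150: continue
    ctrl.goto([*P,170],o)
    try: ctrl.line_to([*P,35],velocity=60); done=True; break
    except ctrl.MotionError as e: print('err',t,e)
s=ctrl.state(); print(done,s['time'],s['tool_pos'],np.array(s['joint_pos']),s['force'])
```

```text
top wall top x -85 [-1.74  4.47 11.1 ] 40
top wall top x -15 [-2.86  3.23  9.32] 73
top wall top x 20 [-3.79  2.62  8.88] 106
top bottle [-17.62 -46.11] 84
top bulb [-18.49 -46.01] 34
side wall top x -85 [ 5.85 10.52 14.59] 23
side wall top x -15 [ 1.53  7.26 14.19] 69
side wall top x 20 [ 1.35  7.11 13.81] 95
side bottle [-14.04 -47.69] 151
side bulb [-14.12 -45.98] 57
22 [[467.25 226.1  163.38]
 [426.12 239.34 145.76]
 [390.42 250.47 140.31]
 [361.52 259.14 144.11]
 [339.78 265.47 154.74]
 [324.7  269.97 170.43]]
20.5 [[467.25 226.1  163.38]
 [426.78 240.2  146.3 ]
 [391.34 251.86 141.07]
 [362.36 260.66 144.83]
 [340.35 266.7  155.19]
 [325.   270.48 170.38]]
False 18.7167 [493.84 237.39 169.33] [-1.64  0.21  1.21  2.23 -0.4   0.48 -1.3 ] [ 0.61 -0.9  -0.38]
```

Run:
```python
from plan import *
np.set_printoptions(suppress=True,precision=2)
B=np.array([393.5,291.2]); y=DY
p=ctrl.state()['tool_pos']
try: ctrl.line_to([p[0],p[1],240],velocity=150)
except ctrl.MotionError as e: print('rise',e)
done=False
for t in(22,20.5):
    o=ori(y,np.radians(t)); P=back(B,y,50)
    ctrl.goto([*P,190],o); print(ctrl.state()['tool_pos'],np.array(ctrl.state()['joint_pos']))
    try: ctrl.line_to([*P,30],velocity=80); done=True; break
    except ctrl.MotionError as e: print('err',t,e)
s=ctrl.state(); print(done,t,s['time'],s['tool_pos'],np.array(s['joint_pos']),s['force'])
```

```text
rise the arm cannot follow that straight line within its joint ranges
[348.58 269.64 189.81] [-1.13 -0.16  0.26  2.39  0.37  0.59 -2.28]
True 22 21.8 [348.35 270.32  30.29] [-1.26  0.27  0.42  2.49  0.76  0.07 -2.75] [-0.16 -0.81  0.72]
```

Run:
```python
from plan import *
np.set_printoptions(suppress=True,precision=1)
th=np.radians(22)
C=look([(393.5,291.2)])
try: 
    p=ctrl.state()['tool_pos']; ctrl.line_to([p[0],p[1],24],velocity=30)
    print(push([(-160,45.5,0),(-115,45.5,0),(-60,45,0)],th,24,32.7))
except ctrl.MotionError as e: print('err',e)
s=ctrl.state(); print(s['time'],s['tool_pos'],w2d(s['tool_pos'])+[32.7,0],s['force'],np.array(s['joint_pos']))
C=look([d2w(-60,45)])
cv2.imwrite('pics/crop5.png',np.vstack([cv2.resize(C['side']['img'][200:340,220:420,::-1],None,fx=2,fy=2,interpolation=2),cv2.resize(C['top']['img'][180:320,190:390,::-1],None,fx=2,fy=2,interpolation=2)]))
```

```text
top 0 body (array([392.4, 290. ]), array([-162.3,   45.3])) top [393.5 289.9  98.7] 104.70018208930333 107
side 0 body (array([394.2, 292.1]), array([-159.9,   46.4])) top [392.1 295.4  95.3] 100.21808766352456 355
err the arm cannot follow that straight line within its joint ranges
21.9 [348.3 270.3  30.3] [-178.   46.] [-0.5 -0.2  0.2] [-1.3  0.3  0.4  2.5  0.8  0.1 -2.8]
top 0 body None top None None 0
side 0 body None top None None 0
```

View pics/crop5.png

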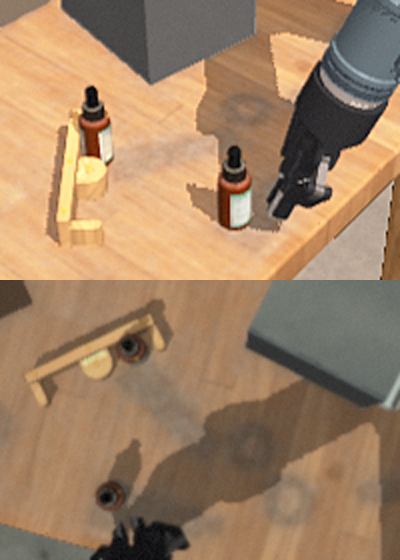

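Both bottles are upright, with dropper_a home at side crop (95,125), and the gripper is behind dropper_b at (285,195). The line down hits a joint limit there, so I'll try a slanted approach.

Run:
```python
from plan import *
np.set_printoptions(suppress=True,precision=2)
B=d2w(-160.5,45.7); ok=False
for t in(22,21,20):
  for a in(0,-5,5):
    for D,z in((36,24),(40,25),(36,26)):
        if ok: break
        y=DY+np.radians(a)
        try: ctrl.line_to([*back(B,y,D),z],ori(y,np.radians(t)),velocity=40); ok=True; print('ok',t,a,D,z)
        except ctrl.MotionError as e: pass
s=ctrl.state(); print(ok,s['time'],s['tool_pos'],np.array(s['joint_pos']))
for t in(20,22):
  for D in(33,50):
    q=ctrl.inverse_kinematics([*back(B,DY,D),24],ori(DY,np.radians(t))); print(t,D,q)
    q=ctrl.inverse_kinematics([*back(B,DY,D),24],ori(DY,np.radians(t),1)); print(t,D,'flip',q)
```

```text
ok 22 0 36 24
True 22.5417 [361.56 275.8   23.83] [-1.2   0.31  0.37  2.46  0.78  0.06 -2.77]
20 33 [-0.96  0.3   0.14  2.42  0.73  0.14 -2.68]
20 33 flip [-0.45  0.32 -0.39  2.4   1.15  0.27  0.1 ]
20 50 [-1.05  0.28  0.21  2.46  0.74  0.12 -2.71]
20 50 flip [-0.55  0.29 -0.31  2.44  1.15  0.24  0.07]
22 33 [-1.18  0.31  0.36  2.45  0.78  0.06 -2.76]
22 33 flip [-0.84  0.29  0.    2.44  1.21  0.16 -0.02]
22 50 [-1.5   0.34  0.68  2.5  -1.15  0.06 -0.87]
22 50 flip [-1.    0.27  0.14  2.48  1.24  0.12 -0.08]
```

Run:
```python
from plan import *
np.set_printoptions(suppress=True,precision=2)
ok=True
for x in(-150,-130,-105,-80,-60):
    for t in(22,21):
        try: push([(x,45.3,0)],np.radians(t),24,32.7); break
        except ctrl.MotionError as e: print('err',x,t,e); 
    else: ok=False; break
s=ctrl.state(); print(ok,x,t,s['time'],s['tool_pos'],w2d(s['tool_pos'])+[32.7,0],s['force'],np.array(s['joint_pos']))
look([d2w(x,45.3)])
```

```text
True -60 22 25.8833 [455.77 319.49  24.  ] [-59.78  45.21] [ 0.43 -0.33  0.39] [-0.77  0.41  0.03  2.22  0.66  0.17 -2.52]
top 0 body (array([484.33, 331.75]), array([-61.43,  44.25])) top [485.98 330.64  98.33] 103.08651908093452 140
side 0 body (array([486.2 , 333.35]), array([-59.05,  44.92])) top [484.65 336.88  94.71] 102.41831455317208 398
```

Dropper_b is following well and upright. I'll push it home, retreat and inspect.

Run:
```python
from plan import *
from meas import circ
np.set_printoptions(suppress=True,precision=2)
th=np.radians(22)
push([(-40,45,0),(-23,45,0)],th,24,32.7)
print('hit',push([(-9,45,0)],th,24,32.7,v=12,thr=2.5))
s=ctrl.state(); print(s['time'],w2d(s['tool_pos'])+[32.7,0],s['force'])
push([(-65,45,0)],th,24,32.7,v=80)
p=ctrl.state()['tool_pos']
try: ctrl.line_to([p[0],p[1],170],velocity=150)
except ctrl.MotionError as e: print(e)
C={}
for n in('top','side'):
    C[n]=shot(n); p=points(C[n])[0]; D=np.stack([(p[...,:2]-DO)@[np.cos(DY),np.sin(DY)],(p[...,:2]-DO)@[-np.sin(DY),np.cos(DY)],p[...,2]],-1)
    w=D[(D[...,2]>35)&(D[...,2]<46)&(abs(D[...,1])<15)&(D[...,0]>-12)&(D[...,0]<25)]; print(n,'wall top x mid',np.median(w[:,0]))
    for yb in(45,-45):
        b=D[(D[...,2]>46)&(D[...,2]<68)&(abs(D[...,1]-yb)<22)&(abs(D[...,0]+16)<22)]; u=D[(D[...,2]>80)&(D[...,2]<110)&(abs(D[...,1]-yb)<22)&(abs(D[...,0]+16)<22)]
        print(n,yb,'body',circ(b),len(b),'bulb',circ(u,6.5),len(u),'top',u[:,2].max())
print(ctrl.state()['time'],ctrl.state()['tool_pos'])
cv2.imwrite('pics/crop6.png',np.vstack([cv2.resize(C['side']['img'][215:335,220:380,::-1],None,fx=2.5,fy=2.5,interpolation=2),cv2.resize(C['top']['img'][170:280,180:340,::-1],None,fx=2.5,fy=2.5,interpolation=2)]))
```

```text
hit True
27.9333 [-16.11  44.79] [-0.16  0.23 -0.83]
top wall top x mid 3.1817083244936493
top 45 body [-17.22  45.15] 85 bulb [-24.43  43.99] 28 top 103.40332749239678
top -45 body [-17.64 -45.96] 82 bulb [-18.4  -45.69] 34 top 104.65335443725075
side wall top x mid 7.876455435717035
side 45 body [-15.26  43.03] 172 bulb [-15.51  43.56] 62 top 101.84442002411254
side -45 body [-14.15 -47.51] 155 bulb [-14.2  -46.49] 57 top 102.38122653949961
29.9083 [450.69 316.95 168.46]
```

View pics/crop6.png

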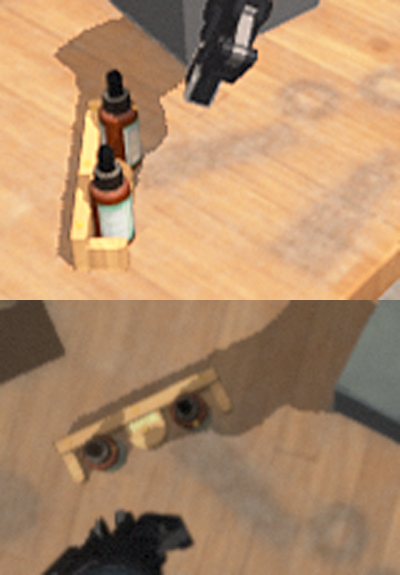

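Both bottles stand upright against the back wall, at side crop (120,130) and (110,205). The two wall contacts and both views agree, and the gripper is clear. I'll hand in.

```bash
python3 -c "
from cell import ctrl
print(ctrl.finish_job(), ctrl.state()['time'])"
```

```text
the job is handed in; nothing more can be done
the job is handed in; nothing more can be done
```

Both dropper bottles are in the dock, upright and right up against the backs of their bays: dropper_a in the right bay and dropper_b in the left. The job is handed in at about 30 s; the result of the judging was not shown.

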